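# Lay over the evening tabs of the lamp timer

## Robot

A 6-joint arm with a two-finger parallel gripper is mounted at the origin on the work surface. World frame = base frame: x ahead of the robot, y to its left, z up, the work surface at z = 0. Lengths are in m, angles in degrees, forces in N, time in s.
With the tool pointing down it reaches from about 0.2 to 0.875 m from the base axis. Payload 3.4 kg.
Tool frame: the origin (TCP) lies between the finger pads; the fingertips stand r.nose_length ahead of it and the grasp point (between the pads) is the TCP (r.nose_length is the distance from the TCP to the fingertips, in m); y points along the fingers, z is the direction in which the jaws open and shut, and the axes are right-handed (so a half turn about y gives the same grasp; the last joint's range is limited). The gripper opens to 94 mm and grips with 3 to 60 N. Pads are 16 mm wide; open, the fingers measure 119 mm over their backs; the gripper's body (75 mm by 177 mm) begins 78 mm behind the grasp point.
Start: joints at [-83.938, 15.808, 86.224, -0, 77.962, -6.933], TCP at [0.129, -0.56, 0.199] pointing down, gripper open.
Joint ranges: [-165.64, 165.64], [-43.16, 119.46], [12.63, 154.43], [-67.54, 247.53], [6.08, 155.33], [-154.97, 154.97]. Speed limits (degrees/s): [147.25, 147.25, 180, 180, 180, 180].

## Interface

Orientations are given as [roll, pitch, yaw] about the fixed x, y, z axes, in that order (R = Rz(yaw) Ry(pitch) Rx(roll)).
In Python, from bench import r, cams gives the robot as it stands. The module is installed in compiled form; this text tells all that it offers. Calls block until the motion is done:
- r.move_pose(position, orientation): joint-space move of the TCP to a pose.
- r.movel(position, ori=None, max_speed=0.15): straight line of the TCP; ori=None keeps the orientation; max_speed is the mean speed in m/s.
- r.set_joints(angles): joint-space move.
- r.open_jaws() and r.close_gripper(effort=None): open the fingers fully, or close them until they stop; effort is the grip in N (None keeps the last).
- r.wait(seconds).
- r.ik(position, orientation): joint angles nearest the present ones, or None.
- r.get_obs(): the state.
- cams.read_camera(name): name is "side" or "top"; returns the picture (400x640x3 uint8, blue, green, red); there is no depth.
- cams.camera_params(name): a dict with "intrinsics" (3x3 intrinsics, pixels), "D" ([k1, k2, p1, p2, k3] as OpenCV has them; the pictures are not rectified), "cam_to_world" (4x4, takes a point from camera to world coordinates). Camera axes: x right, y up, looking along -z (the intrinsics and any distortion apply to the point x, -y, -z); pixel columns grow to the right and rows downward; lengths in m; the calibration is good to about 2 mm. A picture is of the moment at which its call begins. camera_params takes no time and is no camera call.
A pose or a line that the arm cannot do raises r.PlanningError and nothing moves.
- r.finish_job(): hands the job in, once; it reports no verdict.
The state is a dict: "time_s": time; "joint_positions": joint angles; "qvel": joint speeds; "joint_torque": joint torques, N m; "tool_pos": TCP position; "tool_rot": TCP orientation; "wrist_force": force on the tool from outside, world axes, zero at the start; "torque": the same for the moment, N m; "opening": finger opening in m.
Only numpy, scipy, OpenCV 4.12 (cv2) and the standard library are available. Lean on these libraries where they do the work, as an engineer would, in place of code of your own. Each camera call takes 0.05 s, during which the arm holds its last target. There are 200 camera calls.

## Task

Set the lamp timer for the evening: start at the green dot and run the fingertips lightly round the dial along the row of five orange tabs, so that one after another, in the direction of the arrow, each tips right over. Leave the white tabs standing; do not press hard on the timer, lift it or push it out of place, and do not disturb the other things on the bench.

Things in the scene. Friction and masses are not known exactly. Their poses are not given: they have to be found in the camera images.
- timer: Lamp timer: round black case 236 mm across with a brass band, standing loose on the bench (about 1.6 kg; over about 5 N sideways it may slide). Origin: centre of its underside, z up. Flat deck 40 mm above the bench, brass hub of 24 mm radius 12 mm above the deck. Nine tabs are hinged on the deck on a 90 mm radius circle: five orange from +x counter-clockwise (seen from above) every 28 degrees, four white.
- start_dot (a point): Green dot (16 mm, flat) on the deck, on the tabs' circle 28 degrees (44 mm) before orange tab 1: a free place to come down. The white arrow painted on the deck inside the orange row points the way from here, counter-clockwise from above.
- stop_dot (a point): Red dot (16 mm, flat) on the deck, on the tabs' circle 28 degrees (44 mm) after orange tab 5: a free place to lift off. The white tabs nearest to the two dots stand 44 mm beyond them.
- o1_foot (a point): Middle of the hinge line of orange tab 1 (fixed on the timer, on the 90 mm circle, 43 mm above the bench).
- o1 (a joint): Orange tab, 24 mm wide radially, 4 mm thick, 34 mm tall, tipping about a radial hinge line only counter-clockwise (in the direction of the arrow, towards the next tab). 0 upright, 1.55 rad flat on the deck, laid over from 1.0; starts at 0 to 0.2. A push of about 0.5 N at its top moves it and it stays where left. A fingertip passing along the circle 8 to 17 mm above the deck lays it over.
- o2_foot (a point): Middle of the hinge line of orange tab 2 (fixed on the timer, on the 90 mm circle, 43 mm above the bench).
- o2 (a joint): Orange tab, 24 mm wide radially, 4 mm thick, 34 mm tall, tipping about a radial hinge line only counter-clockwise (in the direction of the arrow, towards the next tab). 0 upright, 1.55 rad flat on the deck, laid over from 1.0; starts at 0 to 0.2. A push of about 0.5 N at its top moves it and it stays where left. A fingertip passing along the circle 8 to 17 mm above the deck lays it over.
- o3_foot (a point): Middle of the hinge line of orange tab 3 (fixed on the timer, on the 90 mm circle, 43 mm above the bench).
- o3 (a joint): Orange tab, 24 mm wide radially, 4 mm thick, 34 mm tall, tipping about a radial hinge line only counter-clockwise (in the direction of the arrow, towards the next tab). 0 upright, 1.55 rad flat on the deck, laid over from 1.0; starts at 0 to 0.2. A push of about 0.5 N at its top moves it and it stays where left. A fingertip passing along the circle 8 to 17 mm above the deck lays it over.
- o4_foot (a point): Middle of the hinge line of orange tab 4 (fixed on the timer, on the 90 mm circle, 43 mm above the bench).
- o4 (a joint): Orange tab, 24 mm wide radially, 4 mm thick, 34 mm tall, tipping about a radial hinge line only counter-clockwise (in the direction of the arrow, towards the next tab). 0 upright, 1.55 rad flat on the deck, laid over from 1.0; starts at 0 to 0.2. A push of about 0.5 N at its top moves it and it stays where left. A fingertip passing along the circle 8 to 17 mm above the deck lays it over.
- o5_foot (a point): Middle of the hinge line of orange tab 5 (fixed on the timer, on the 90 mm circle, 43 mm above the bench).
- o5 (a joint): Orange tab, 24 mm wide radially, 4 mm thick, 34 mm tall, tipping about a radial hinge line only counter-clockwise (in the direction of the arrow, towards the next tab). 0 upright, 1.55 rad flat on the deck, laid over from 1.0; starts at 0 to 0.2. A push of about 0.5 N at its top moves it and it stays where left. A fingertip passing along the circle 8 to 17 mm above the deck lays it over.
- w1 (a joint): White tab, 24 mm wide radially, 4 mm thick, 34 mm tall, tipping about a radial hinge line only counter-clockwise (in the direction of the arrow, towards the next tab). 0 upright, 1.55 flat; must stay standing; starts at 0 to 0.12. Its hinge lies on the 90 mm circle, 168 degrees counter-clockwise from orange tab 1.
- w2 (a joint): White tab, 24 mm wide radially, 4 mm thick, 34 mm tall, tipping about a radial hinge line only counter-clockwise (in the direction of the arrow, towards the next tab). 0 upright, 1.55 flat; must stay standing; starts at 0 to 0.12. Its hinge lies on the 90 mm circle, 213.3 degrees counter-clockwise from orange tab 1.
- w3 (a joint): White tab, 24 mm wide radially, 4 mm thick, 34 mm tall, tipping about a radial hinge line only counter-clockwise (in the direction of the arrow, towards the next tab). 0 upright, 1.55 flat; must stay standing; starts at 0 to 0.12. Its hinge lies on the 90 mm circle, 258.7 degrees counter-clockwise from orange tab 1.
- w4 (a joint): White tab, 24 mm wide radially, 4 mm thick, 34 mm tall, tipping about a radial hinge line only counter-clockwise (in the direction of the arrow, towards the next tab). 0 upright, 1.55 flat; must stay standing; starts at 0 to 0.12. Its hinge lies on the 90 mm circle, 304 degrees counter-clockwise from orange tab 1.
- lamp: Brass bayonet lamp socket on a round swivel base 92 mm across, 126 mm high; origin under its centre. Leave it alone.
- jar: Squat green glass specimen jar with stopper, 92 mm across, 98 mm high; origin under its centre. Leave it alone.
- funnel: Black bakelite funnel standing mouth down, 92 mm across, 105 mm high; origin under its centre. Leave it alone.
- rack: White ceramic test tube rack 70 x 240 x 70 mm, with stoppered tubes up to 129 mm high; long along its y; origin under its centre. Leave it alone.
- rod1: Glass stirring rod, 8 mm thick, 220 mm long, lying along its y; origin under its middle. Leave it alone.
- rod2: The second glass stirring rod, same as the first. Leave it alone.
Things that resemble listed ones, but are neither listed nor needed, are in the scene too. What is shaped like the timer but pink or purple is not meant.

How it is judged (in metres and radians):
On the way, in this order (a step that is already met when the one before it is completed fails the run):
1. orange tab 1 is laid over (value of joint o1 above 1 rad), for 0.04 s.
2. orange tab 2 is laid over (value of joint o2 above 1 rad), for 0.04 s.
3. orange tab 3 is laid over (value of joint o3 above 1 rad), for 0.04 s.
4. orange tab 4 is laid over (value of joint o4 above 1 rad), for 0.04 s.
5. orange tab 5 is laid over (value of joint o5 above 1 rad), for 0.04 s.
At the end, for the whole second after the job is handed in: All five orange tabs are laid over (past 1.0 rad), the four white tabs still stand (under 0.3 rad), the timer stands flat at rest within 15 mm of where it was, and every other thing on the bench is within 15 mm of where it was (value of joint each of o1, o2, o3, o4, o5 above 1 rad and value of joint each of w1, w2, w3, w4 below 0.3 rad and distance of each of timer, lamp, jar, funnel, rack, rod1, rod2 from where it was at the start of the episode below 0.015 m and angle between timer's own z axis and vertical below 0.05 rad and linear speed of timer below 0.02 m/s); the robot touches nothing.
It fails at once if a white tab is tipped (past 0.45 rad) (value of joint any of w1, w2, w3, w4 above 0.45 rad).
It fails at once if the timer is lifted (10 mm) or tipped (height (world z) of timer above 0.01 m or angle between timer's own z axis and vertical above 0.1 rad).
It fails at once if the timer is pushed more than 20 mm out of place (distance of timer from where it was at the start of the episode above 0.02 m).
It fails at once if the fingers press on the timer or a tab with more than 20 N (contact force between the fingers and timer above 20 N).
It fails at once if another thing on the bench is pushed 20 mm or tipped (distance of any of lamp, jar, funnel, rack, rod1, rod2 from where it was at the start of the episode above 0.02 m or angle between any of lamp, jar, funnel, rack, rod1, rod2's own z axis and vertical above 0.3 rad).
It also fails if it takes over 40 s, if anything falls off the work surface, if the arm or the gripper's body presses on something with over 40 N, if the wrist force passes 120 N, or if a joint passes its speed limit or range.

## Working session

There is one attempt and no reset: what is moved stays moved. The work goes in short steps, each a Python script; the robot and the scene stay as the last script left them, time stands still between calls to the robot, and variables do not carry over. Pictures are saved under pics/ and viewed, about 8 in all and at most 12, crops included, and the job is handed in when it is done.

```bash
mkdir -p pics
python3 - <<'E'
from bench import r,cams
import cv2,numpy as np
for n in("top","side"):
    im=cams.read_camera(n);cv2.imwrite(f"pics/{n}0.png",im)
    p=cams.camera_params(n);print(n,np.round(p["intrinsics"],1).tolist(),p["D"],np.round(p["cam_to_world"],3).tolist())
o=r.get_obs();print(r.nose_length,o["time_s"],o["tool_pos"],o["tool_rot"],o["opening"])
E
```

```text
top [[390.9, 0.0, 321.0], [0.0, 390.9, 197.0], [0.0, 0.0, 1.0]] [-0.00627113  0.          0.          0.          0.        ] [[0.028, 0.996, -0.09, 0.43], [-0.999, 0.026, -0.018, -0.012], [-0.016, 0.09, 0.996, 1.033], [0.0, 0.0, 0.0, 1.0]]
side [[377.9, 0.0, 318.8], [0.0, 377.9, 199.4], [0.0, 0.0, 1.0]] [-0.09221357  0.          0.          0.          0.        ] [[-0.952, 0.209, -0.225, 0.324], [-0.307, -0.666, 0.68, 0.578], [-0.008, 0.716, 0.698, 0.689], [0.0, 0.0, 0.0, 1.0]]
0.019 0.1 [ 0.12923917 -0.55978533  0.1977781 ] [-9.00931511e+01  1.22184242e-02 -1.67005950e+02] 0.09415024832262178
```

View pics/top0.png

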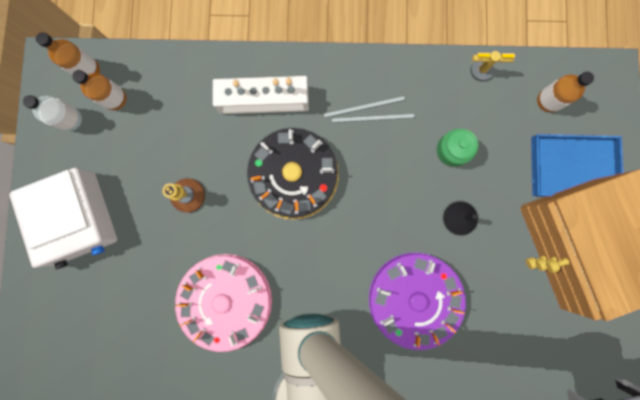

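View pics/side0.png

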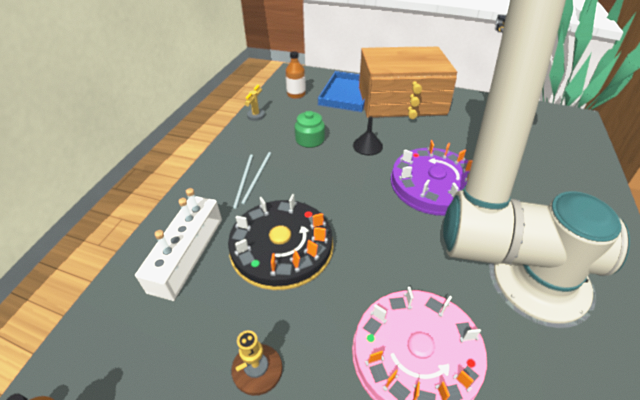

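The top view shows three dial-shaped things: black at (292,172), pink at (223,302) and purple at (418,300). The black one with the brass band fits, since pink and purple are excluded. Its green dot is at about (259,163), red at (323,188) and the hub at (292,172). The side view shows it at (281,240). Next I measure it and confirm with one enlarged crop.

```bash
cat > h.py <<'E'
import cv2,numpy as np
from bench import cams
def ray(n,uv):
    p=cams.camera_params(n);K=np.array(p["intrinsics"]);T=np.array(p["cam_to_world"])
    x,y=cv2.undistortPoints(np.array([[uv]],float),K,np.array(p["D"]))[0,0]
    return T[:3,3],T[:3,:3]@np.array([x,-y,-1.])
def cast(n,uv,z):
    o,d=ray(n,uv);return o+d*(z-o[2])/d[2]
def tri(a,b):
    (o,d),(p,e)=ray("top",a),ray("side",b)
    s,t=np.linalg.lstsq(np.c_[d,-e],p-o,rcond=None)[0]
    return (o+s*d+p+t*e)/2,np.linalg.norm(o+s*d-p-t*e)
H={"green":(50,80,110,255),"red":(0,5,175,255),"hub":(18,32,120,255)}
def blobs(n,im,box):
    hsv=cv2.cvtColor(im,cv2.COLOR_BGR2HSV);u0,v0,u1,v1=box;out={}
    for k,(lo,hi,s,_) in H.items():
        m=cv2.inRange(hsv,(lo,s,60),(hi,255,255))
        if k=="red":m=cv2.inRange(hsv,(0,190,60),(4,255,255))|cv2.inRange(hsv,(172,150,60),(180,255,255))
        M=np.zeros_like(m);M[v0:v1,u0:u1]=m[v0:v1,u0:u1]
        N,_,st,c=cv2.connectedComponentsWithStats(M)
        i=1+int(np.argmax(st[1:,4]));out[k]=(c[i],st[i,4])
    return out
BOX={"top":(248,128,338,210),"side":(230,200,332,280)}
E
python3 - <<'E'
from h import *
P={}
for n in("top","side"):
    im=cv2.imread(f"pics/{n}0.png");P[n]=blobs(n,im,BOX[n])
    for k,(c,a) in P[n].items():print(n,k,np.round(c,1),a,np.round(cast(n,c,.052 if k=="hub" else .04),4))
for k in H:
    X,g=tri(P["top"][k][0],P["side"][k][0]);print(k,np.round(X,4),"gap",round(g,4))
for n,uv,z in(("top",(525,208),.15),("top",(525,208),.25),("top",(188,193),.06),("top",(213,95),.07)):print(uv,z,cast(n,uv,z).round(3))
for n,b in(("top",(240,120,345,225)),("side",(222,190,342,292))):
    im=cv2.imread(f"pics/{n}0.png")[b[1]:b[3],b[0]:b[2]];cv2.imwrite(f"pics/c_{n}.png",cv2.resize(im,(400,400*im.shape[0]//im.shape[1]),interpolation=2))
a,b=[cv2.resize(cv2.imread(f"pics/c_{n}.png"),(400,380)) for n in("top","side")];cv2.imwrite("pics/crop.png",np.hstack([a,b]))
E
```

```text
top green [258.1 162.9] 42 [0.6032 0.1707 0.04  ]
top red [323.3 187.2] 18 [0.5445 0.0011 0.04  ]
top hub [291.6 171.5] 319 [0.5811 0.0823 0.052 ]
side green [255. 263.] 53 [0.6025 0.17   0.04  ]
side red [307.6 213.8] 28 [0.5433 0.0011 0.04  ]
side hub [279.6 234.2] 336 [0.578  0.0893 0.052 ]
green [0.6026 0.1705 0.0406] gap 0.0008
red [0.544  0.001  0.0397] gap 0.0012
hub [0.5819 0.083  0.0437] gap 0.0011
(525, 208) 0.15 [ 0.497 -0.455  0.15 ]
(525, 208) 0.25 [ 0.489 -0.405  0.25 ]
(188, 193) 0.06 [0.519 0.341 0.06 ]
(213, 95) 0.07 [0.77  0.288 0.07 ]
```

View pics/crop.png

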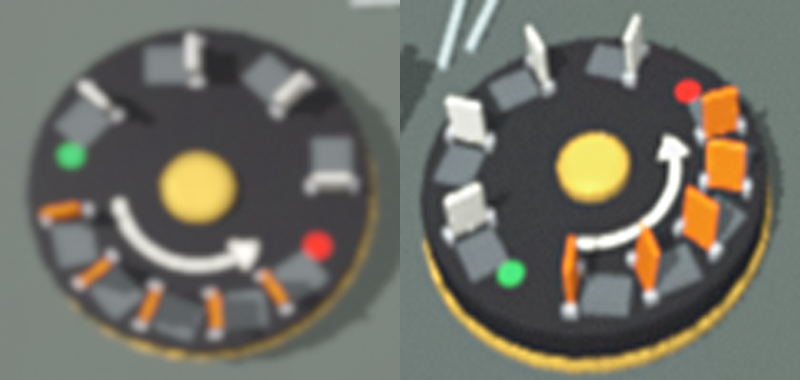

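The crop confirms the black timer: green dot at left, five orange tabs along the arrow, red dot at right and four white tabs standing. The dots are 179.5 mm apart (179.0 expected), at heights of 40.6 and 39.7 mm. The centre from the dots is (0.5824, 0.0827), which matches the hub to 1.5 mm. I'll approach above the green dot.

```bash
cat >> h.py <<'E'
G=np.array([.6026,.1705]);Rd=np.array([.544,.001])
e=(G-Rd)/np.linalg.norm(G-Rd);C=(G+Rd)/2+.09*np.cos(np.radians(84))*np.array([e[1],-e[0]])
a0=np.degrees(np.arctan2(*(G-C)[::-1]))+28
def on(a,z): t=np.radians(a0+a);return [C[0]+.09*np.cos(t),C[1]+.09*np.sin(t),z]
YAW=-109;ORI=[-90,0,YAW]
E
python3 - <<'E'
from h import *
from bench import r
print(C,a0)
for a in(-28,56,140):print(r.ik(on(a,.0715),ORI))
r.close_gripper(10)
r.movel([.129,-.56,.30],max_speed=.25)
r.movel([.32,-.1,.30],max_speed=.25)
p=on(-28,.16);r.move_pose([p[0],p[1],.22],ORI);r.movel(p)
o=r.get_obs();print(o["time_s"],o["tool_pos"],o["tool_rot"],o["opening"],o["wrist_force"])
a,b=cams.read_camera("top"),cams.read_camera("side")
cv2.imwrite("pics/pre.png",np.hstack([cv2.resize(a[110:230,230:350],(400,400)),cv2.resize(b[160:300,210:350],(400,400))]))
E
```

```text
[0.5821912  0.08267611] 104.91761354915015
[ 9.42198202e+00  2.53138387e+01  9.04286469e+01 -2.54444375e-14
  6.42575144e+01  2.84219820e+01]
[ 4.88025320e+00  1.64083118e+01  1.05195970e+02 -2.54444375e-14
  5.83957178e+01  2.38802532e+01]
[-7.20636093e+00  1.90434250e+01  1.01032767e+02 -2.54444375e-14
  5.99238082e+01  1.17936391e+01]
6.25 [0.60293414 0.16971848 0.16088269] [-8.99399403e+01  3.02669557e-02 -1.09061763e+02] 0.0002572820835439095 [-0.37967402  0.3219611   0.44042247]
```

View pics/pre.png

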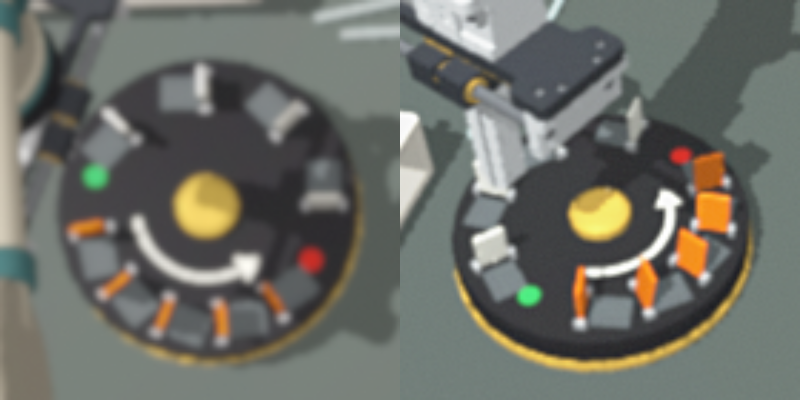

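The top crop shows the dial undisturbed and the arm at left. The side crop shows the fingertips near crop (495,195). I check that spot against the projection of the commanded tip.

Run:
```python
from h import *
from bench import r
o=r.get_obs();t=np.array(o["tool_pos"])-[0,0,r.nose_length]
for n,(u,v,s) in(("top",(230,110,400/120)),("side",(210,160,400/140))):
    p=cams.camera_params(n);T=np.linalg.inv(np.array(p["cam_to_world"]))
    for X in(t,t+[0,0,.1]):
        c=T[:3,:3]@X+T[:3,3];q=cv2.projectPoints(np.array([[c[0],-c[1],-c[2]]]),np.zeros(3),np.zeros(3),np.array(p["intrinsics"]),np.array(p["D"]))[0][0,0]
        print(n,q.round(1),((q-[u,v])*s).round())
```

```text
top [250.6 154.8] [ 69. 149.]
top [241.1 145.3] [ 37. 118.]
side [247.5 231. ] [107. 203.]
side [239.4 193.1] [84. 95.]
```

The projected tip lands at side crop (507,203) and top crop (69,149), which matches the picture. Now I come down, sweep and lift off, with a stop if the force gets high.

Run:
```python
from h import *
from bench import r
Z=.0715
f0=np.array(r.get_obs()["wrist_force"]);log=[]
def F(): return np.array(r.get_obs()["wrist_force"])-f0
r.movel(on(-28,.10),max_speed=.12);r.movel(on(-28,Z),max_speed=.04)
print("down",F().round(2),r.get_obs()["tool_pos"])
ok=True
for a in np.arange(-14,141,14):
    r.movel(on(a,Z),max_speed=.06);f=F();log.append((int(a),f.round(1).tolist()))
    if np.linalg.norm(f)>6: ok=False;print("high force, stopped");break
print(log,r.get_obs()["tool_pos"],on(140,Z))
if ok:
    r.movel(on(140,.16),max_speed=.08);r.movel([.40,-.05,.25],max_speed=.2)
print(r.get_obs()["time_s"])
a,b=cams.read_camera("top"),cams.read_camera("side")
for n,im in(("top",a),("side",b)):
    cv2.imwrite(f"pics/{n}1.png",im)
    for k,(c,s) in blobs(n,im,BOX[n]).items():print(n,k,c.round(1),s)
cv2.imwrite("pics/post.png",np.hstack([cv2.resize(a[110:230,230:350],(400,400)),cv2.resize(b[160:300,210:350],(400,400))]))
```

```text
down [ 0.48  0.4  -0.22] [0.60276352 0.17036656 0.07159539]
[(-14, [-0.3, 0.7, 0.1]), (0, [-0.5, -0.0, 1.1]), (14, [-1.3, 0.5, 0.3]), (28, [-0.4, -0.1, -0.2]), (42, [0.1, 0.6, -0.3]), (56, [-1.0, 0.8, 0.5]), (70, [-1.3, -0.2, 0.3]), (84, [-0.7, 0.5, -0.3]), (98, [-0.5, 0.4, 0.2]), (112, [-0.7, 0.2, 0.1]), (126, [-0.2, 0.1, -0.2]), (140, [-1.5, 0.4, 0.4])] [0.54412342 0.00104024 0.07133918] [np.float64(0.5440383074504997), np.float64(0.0011631860225592983), 0.0715]
16.35
top green [258.  162.9] 41
top red [323.  187.2] 21
top hub [291.6 171.4] 320
side green [255. 263.] 53
side red [307.6 213.7] 27
side hub [279.6 234.2] 336
```

View pics/post.png

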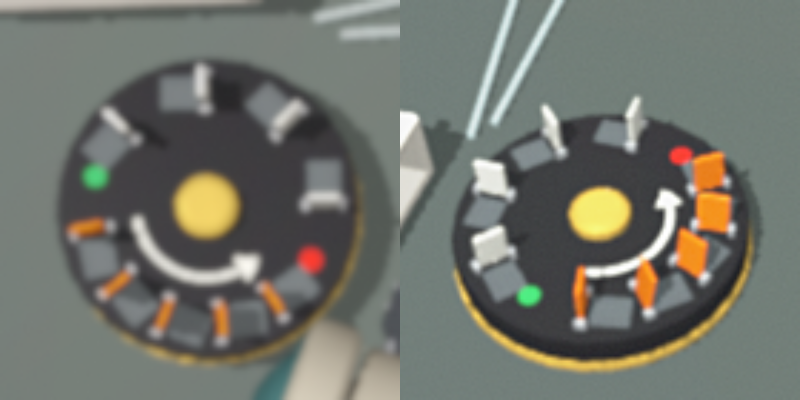

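The tabs still stand and no contact force showed, so the fingertips missed them. I'll look at where the fingers really are, first in the picture already taken.

Run:
```python
from h import *
from bench import r
o=r.get_obs();t=np.array(o["tool_pos"]);print(t,o["opening"],o["time_s"])
out=[]
for n in("top","side"):
    im=cv2.imread(f"pics/{n}1.png")
    p=cams.camera_params(n);T=np.linalg.inv(np.array(p["cam_to_world"]))
    for X,col in((t-[0,0,r.nose_length],(255,0,255)),(t+[0,0,.078],(255,255,0))):
        c=T[:3,:3]@X+T[:3,3];q=cv2.projectPoints(np.array([[c[0],-c[1],-c[2]]]),np.zeros(3),np.zeros(3),np.array(p["intrinsics"]),np.array(p["D"]))[0][0,0]
        print(n,q.round(1));cv2.circle(im,tuple(int(v) for v in q),2,col,-1)
        if col[0]==255 and col[1]==0: u,v=np.clip(q.astype(int),[100,100],[540,300])
    out.append(cv2.resize(im[v-100:v+100,u-100:u+100],(400,400),interpolation=2))
cv2.imwrite("pics/where.png",np.hstack(out))
```

```text
[ 0.40038598 -0.04975712  0.24918018] 0.00023529237227249818 16.45
top [345.4 247.4]
top [347.9 249.5]
side [379.6 147.2]
side [384.7 105. ]
```

View pics/where.png

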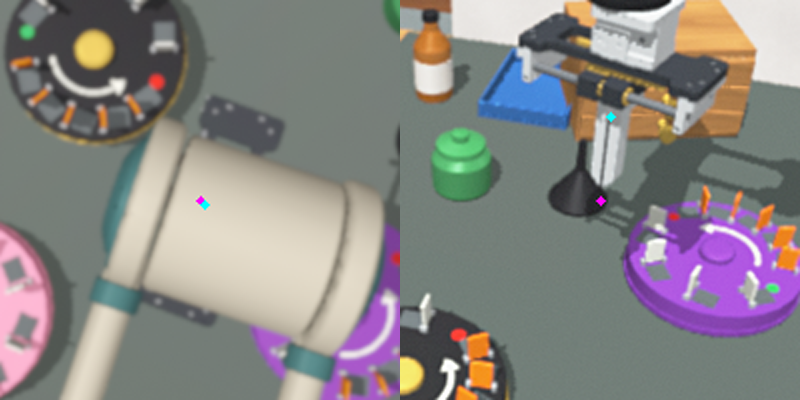

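The finger ends show at side crop (605,182), but the commanded tip projects to (600,201). The real tips therefore stand about 20 mm higher than TCP minus nose_length suggests, so they passed over the tabs. I go back over the green dot at the height already proven clear and measure the tip height there.

```bash
cat >> h.py <<'E'
def proj(n,X):
    p=cams.camera_params(n);T=np.linalg.inv(np.array(p["cam_to_world"]));c=T[:3,:3]@np.array(X)+T[:3,3]
    return cv2.projectPoints(np.array([[c[0],-c[1],-c[2]]]),np.zeros(3),np.zeros(3),np.array(p["intrinsics"]),np.array(p["D"]))[0][0,0]
E
python3 - <<'E'
from h import *
from bench import r
r.movel(on(-28,.16),max_speed=.2);r.movel(on(-28,.075),max_speed=.08)
o=r.get_obs();t=np.array(o["tool_pos"]);print(t,o["wrist_force"],o["time_s"])
b=cams.read_camera("side");cv2.imwrite("pics/side2.png",b)
for h in(0,.01,.019,.03):print(h,proj("side",t-[0,0,h]))
u,v=proj("side",t).astype(int);k=b[v-45:v+45,u-45:u+45].copy()
k=cv2.resize(k,(720,720),interpolation=cv2.INTER_CUBIC)[60:660];print("crop origin",u-45,v-45+7.5,"x8")
for h in(0,.01,.019):
    q=(proj("side",t-[0,0,h])-[u-45,v-45+7.5])*8;cv2.circle(k,tuple(int(x) for x in q),3,(255,0,255),-1)
cv2.imwrite("pics/tip.png",k)
E
```

```text
[0.60310073 0.17044172 0.07564007] [ 0.38402954 -0.22056191 -0.10323849] 19.3833
0 [252.34062553 252.74144008]
0.01 [252.99025341 255.7249144 ]
0.019 [253.56549315 258.36307293]
0.03 [254.25671885 261.52860069]
crop origin 207 214.5 x8
```

View pics/tip.png

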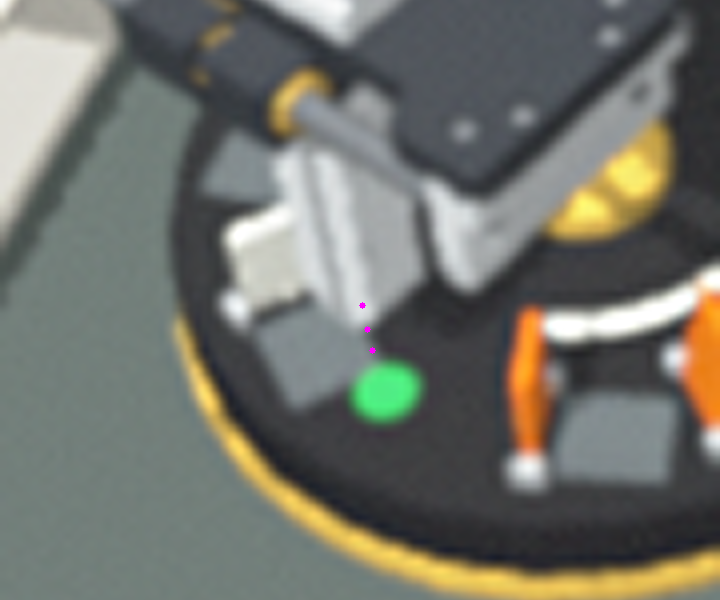

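The finger end's lowest corner is at crop (360,325) and its footprint centre at about (375,298). That is about the projection of the TCP itself (362,305), so the tips end near the TCP and not 19 mm ahead. I descend to TCP z = 0.056 with a force check and compare with projected footprint corners.

Run:
```python
from h import *
from bench import r
f0=np.array(r.get_obs()["wrist_force"])
r.movel(on(-28,.064),max_speed=.05);r.movel(on(-28,.056),max_speed=.03)
o=r.get_obs();t=np.array(o["tool_pos"]);print(t,np.array(o["wrist_force"])-f0,o["time_s"])
b=cams.read_camera("side");cv2.imwrite("pics/side3.png",b)
u,v=proj("side",t).astype(int);org=np.array([u-35,v-35])
k=cv2.resize(b[v-35:v+35,u-35:u+35],(560,560),interpolation=cv2.INTER_CUBIC)
k2=k.copy();y=np.radians(YAW);j=np.array([-np.sin(y),np.cos(y),0]);w=np.array([np.cos(y),np.sin(y),0])
for h,col in((0,(255,0,255)),(.01,(255,255,0)),(-.01,(0,255,255))):
    P=[(proj("side",t-[0,0,h]+s*.0125*j+q*.008*w)-org+.5)*8 for s,q in((1,1),(1,-1),(-1,-1),(-1,1))]
    cv2.polylines(k2,[np.int32(P)],True,col,1)
cv2.imwrite("pics/tip3.png",cv2.resize(np.hstack([k[100:460,80:480],k2[100:460,80:480]]),(800,360)))
```

```text
[0.60235633 0.17029007 0.05566781] [-0.15936356  0.77221924  0.46688833] 20.2167
```

View pics/tip3.png

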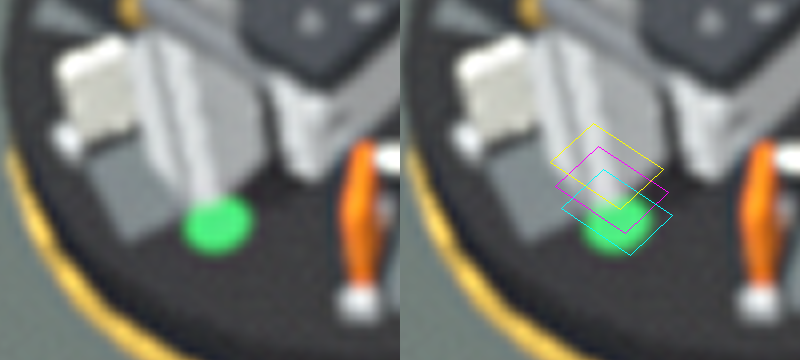

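The finger outline is about 22 x 18 mm, and its centre lies about 7 mm above the TCP. That also explains the clean miss: in the first pass the tips were at about 79 mm, above the 77 mm tab tops. They are now about 23 mm above the deck, so I go 11.5 mm lower, push tab 1 only, and check.

Run:
```python
from h import *
from bench import r
Z=.0445
f0=np.array(r.get_obs()["wrist_force"])
def F(): return (np.array(r.get_obs()["wrist_force"])-f0).round(2)
for z in(.052,.048,Z):
    r.movel(on(-28,z),max_speed=.03);print(z,F())
    if np.linalg.norm(F())>4: raise SystemExit("touch")
b0=cams.read_camera("side")
for a in(-14,0,12):
    r.movel(on(a,Z),max_speed=.06);print(a,F(),r.get_obs()["tool_pos"][2])
    if np.linalg.norm(F())>6: break
b=cams.read_camera("side");print(r.get_obs()["time_s"])
cv2.imwrite("pics/t4.png",np.hstack([cv2.resize(x[190:290,230:330],(400,400),interpolation=2) for x in(b0,b)]))
```

```text
0.052 [-0.7   0.88  0.16]
0.048 [ 0.51 -0.06  0.26]
0.0445 [-0.46  0.34  0.54]
-14 [ 0.23  1.02 -0.21] 0.04478434399010398
0 [ 0.01  0.26 -0.55] 0.04456750493699031
12 [0.06 0.41 0.18] 0.04450374242937391
22.7
```

View pics/t4.png

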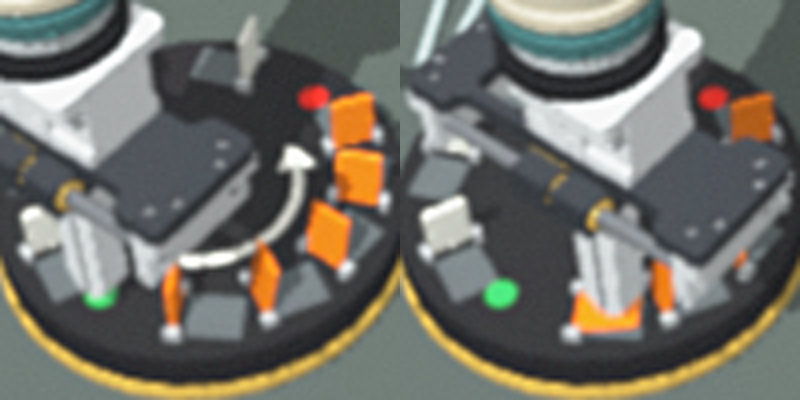

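Tab 1 is laid over and held under the fingertip at right crop (605,310), and tab 2 still stands. I continue the sweep.

Run:
```python
from h import *
from bench import r
Z=.0445
f0=np.array(r.get_obs()["wrist_force"]);m=[]
for a in(28,42,56,70,84,98,112,126,140):
    r.movel(on(a,Z),max_speed=.06);f=np.array(r.get_obs()["wrist_force"])-f0;m.append(round(float(np.linalg.norm(f)),1))
    if m[-1]>6: raise SystemExit(f"stop {a} {m}")
print(m,r.get_obs()["time_s"])
r.movel(on(140,.14),max_speed=.08);r.movel([.40,-.05,.25],max_speed=.2)
a,b=cams.read_camera("top"),cams.read_camera("side");print(r.get_obs()["time_s"])
for n,im in(("top",a),("side",b)):
    cv2.imwrite(f"pics/{n}5.png",im)
    for k,(c,s) in blobs(n,im,BOX[n]).items():print(n,k,c.round(1),s)
cv2.imwrite("pics/post5.png",np.hstack([cv2.resize(a[110:230,230:350],(400,400)),cv2.resize(b[160:300,210:350],(400,400))]))
```

```text
[1.6, 1.8, 2.7, 1.9, 1.7, 2.0, 2.2, 2.1, 2.1] 27.4
29.9333
top green [258.1 162.9] 42
top red [323.  187.3] 24
top hub [291.6 171.4] 320
side green [254.9 263.1] 52
side red [306.9 213.7] 23
side hub [279.6 234.2] 336
```

View pics/post5.png

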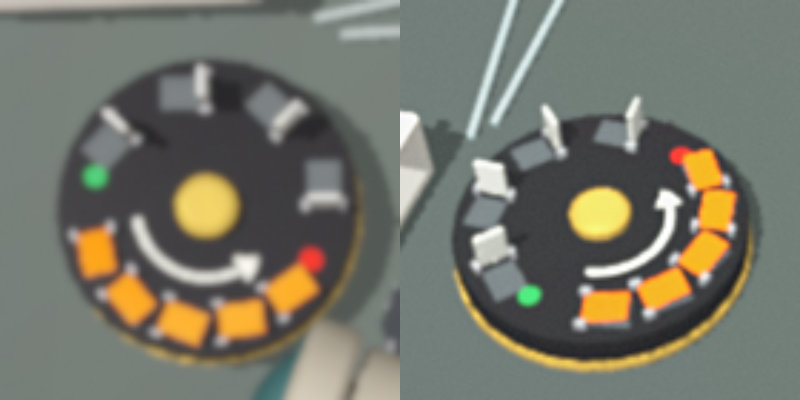

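All five orange tabs are nearly flat, the four white ones stand, and the dots and hub are within 1 px of where they were. I hand the job in.

Run:
```python
from bench import r
print(r.finish_job())
```

```text
the job is handed in; nothing more can be done
None
```

The job is handed in. All five orange tabs are laid over, tipped in one sweep along the arrow with the closed fingertips, from the green dot to the red dot. No verdict was reported.

- **First pass:** it missed completely and moved nothing. The pictures showed the fingertips ending about 26 mm higher than TCP minus `nose_length` suggests, so they passed just above the tabs. I measured the tip height in the side camera, came down 27 mm lower, checked tab 1 by itself, and then finished the row.
- **Last pictures:** the four white tabs stand. The dots and hub are within 1 px of their first positions, so the timer shows no measurable movement.
- **Force and time:** the wrist force changed by less than about 3 N where I read it, at the end of each step. The clock stood at about 30 s, with the arm clear of everything.
- **Checked less closely:** the other things on the bench were judged only where they appear in the crops (the rods and the near edge of the rack). The arm never went near the rest at their height. The tab angles were judged by eye, as clearly past 1 rad.

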